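# Run in the pump cover screws and catch the crossed one

### The job

Turn the three black T-knob screws on the pump cover clockwise by feel, until they are fully home at their stop a quarter turn from wound out. One of them is crossed in its thread and stiffens early: do not force it so far that its brass insert tears loose, but wind it back out as far as it goes and leave it there, with the other two fully home. Leave the jar, tin, spanner and carton where they are.

Things in the scene. Friction and masses are not known exactly. Their poses are not given: they have to be found in the camera images.
- pump: Grey cast pump housing bolted down, 150 x 350 x 90 mm high; origin: centre of its underside; y along its long side. Its flat aluminium cover is 90 mm above the bench. Three identical black T-knob screws stand on its long centre line, 110 mm apart, each in a brass insert whose rim stands 4 mm above the cover. One screw, not known which, is crossed in its thread; it looks like the others.
- knob_left_grip (a point): Middle of the T-bar of the left screw (y = +110 mm of the pump), on the screw's axis, 128 mm above the bench when wound out; turns and sinks with it. The bar is 50 mm long (along this point's x), 12 mm thick (y), 24 mm high; below it a 13 mm stem, with a 28 mm washer whose top is 26 mm below the bar's middle.
- knob_left (a joint): Turn of the left screw, rad, clockwise from above. 0: wound out at its stop, bar along pump x. 1.57: home at its stop, bar along pump y. Found at 0.2 to 0.42. Sinks 1.9 mm per rad; stays where left. Sound: light even drag, 0.04 N m, from 0 to 1.57. Crossed: as light at first, but from somewhere in 0.45 to 0.75 on it stiffens by 0.7 N m per further rad and springs back a little if let go.
- knob_mid_grip (a point): Middle of the T-bar of the middle screw (y = 0 mm of the pump), on the screw's axis, 128 mm above the bench when wound out; turns and sinks with it. The bar is 50 mm long (along this point's x), 12 mm thick (y), 24 mm high; below it a 13 mm stem, with a 28 mm washer whose top is 26 mm below the bar's middle.
- knob_mid (a joint): Turn of the middle screw, rad, clockwise from above. 0: wound out at its stop, bar along pump x. 1.57: home at its stop, bar along pump y. Found at 0.2 to 0.42. Sinks 1.9 mm per rad; stays where left. Sound: light even drag, 0.04 N m, from 0 to 1.57. Crossed: as light at first, but from somewhere in 0.45 to 0.75 on it stiffens by 0.7 N m per further rad and springs back a little if let go.
- knob_right_grip (a point): Middle of the T-bar of the right screw (y = -110 mm of the pump), on the screw's axis, 128 mm above the bench when wound out; turns and sinks with it. The bar is 50 mm long (along this point's x), 12 mm thick (y), 24 mm high; below it a 13 mm stem, with a 28 mm washer whose top is 26 mm below the bar's middle.
- knob_right (a joint): Turn of the right screw, rad, clockwise from above. 0: wound out at its stop, bar along pump x. 1.57: home at its stop, bar along pump y. Found at 0.2 to 0.42. Sinks 1.9 mm per rad; stays where left. Sound: light even drag, 0.04 N m, from 0 to 1.57. Crossed: as light at first, but from somewhere in 0.45 to 0.75 on it stiffens by 0.7 N m per further rad and springs back a little if let go.
- insert (a joint): Turn, in the casting, of the brass insert of the crossed screw, rad. 0 at the start; it stays at 0 until the crossed screw is forced with more than about 0.4 N m, then it tears loose and does not come back.
- jar: Glass screw jar with steel lid, 68 mm across, 95 mm high, loose; bystander. Origin: centre of its underside.
- tin: Steel tin with paper band, 74 mm across, 85 mm high, loose; bystander. Origin: centre of its underside.
- spanner: Steel spanner, 170 mm long, lying flat beyond the pump, loose; bystander. Origin: its middle, underside; its x axis runs along it.
- carton: Closed cardboard carton 90 x 120 x 60 mm high, loose; bystander. Origin: centre of its underside.

How it is judged:
By the outcome, as a careful person would: the job done as asked, in the order asked, and still so for the second after the job is handed in, with the robot touching nothing.
It also fails if it takes over 72 s, if anything falls off the work surface, if the arm or the gripper's body presses on something with over 40 N, if the wrist force passes 120 N, or if a joint passes its speed limit or range.

### The arm

A 6-joint arm with a two-finger parallel gripper is mounted at the origin on the work surface. World frame = base frame: x ahead of the robot, y to its left, z up, the work surface at z = 0. Lengths are in m, angles in degrees, forces in N, time in s.
With the tool pointing down it reaches from about 0.3 to 0.75 m from the base axis. Payload 8.5 kg.
Tool frame: the origin (TCP) lies on the centre line of the jaws, within the pads' length; the fingertips stand 14 mm ahead of it and the grasp point (between the pads) lies 5 mm behind it; z points along the fingers, y is the direction in which the jaws open and shut (so a half turn about z gives the same grasp; the last joint's range is limited). The gripper opens to 85 mm and grips with 20 to 120 N. Pads are 22 mm wide; open, the fingers measure 114 mm over their backs; the gripper's body (76 mm by 85 mm) begins 54 mm behind the grasp point. The pads swing forward as they close: fully open they stand 13 mm farther back than shut.
Start: joints at [64.441, 21.807, 74.336, -0, 83.858, -12.336], TCP at [0.126, 0.535, 0.245] pointing down, gripper open.
Joint ranges: [-178.18, 178.18], [-50.72, 133.34], [12.68, 142.11], [-81.47, 261.47], [9.98, 163.14], [-165.26, 165.26]. Speed limits (degrees/s): [136.94, 136.94, 180, 180, 180, 180].

### API

Orientations are given as a 3x3 rotation matrix whose columns are the frame's x, y, z axes.
In Python, from rig import env, optics, order, finder gives the robot as it stands.
- The arm moves only by the tool play_rows, never from a script. Its argument "commands" is a list of rows, each an object of numbers: "grip": the closure, from -1 (fully open) to 1 (shut); "x", "y", "z": the shift along the tool's x, y, z in m; "rx", "ry", "rz": the turn, a rotation vector about the tool's x, y, z in rad. A call has 1 to 12 rows; each row shifts and turns the commanded pose from where the row before left it, along the tool's axes as they then stand; what a row does not reach is not made up. A row lasts 1/8 s, in which the tool goes at most 62.5 mm and 10.7 degrees, less where a joint would pass 70% of its speed; a pose out of reach is approached as far as the arm can. A call is refused whole if a number of a shift passes 0.0625 or a number of a turn 0.188, either way. A call with a gripper value outside its range is refused whole. The fingers move at their own pace and stop on an object; "squeeze" is the grip in N (left out, the last holds). Time passes only in rows, so rows that do not move let the fingers close. It gives the time, the measured TCP pose, the force and the opening at its end, in the units of the state.
- env.observe(): the state, without advancing time (a new reading comes with each control period).
- optics.get_image(name): name is "scene" or "top"; returns a dict with "color" (480x640x3 uint8, blue, green, red), "range_z" (480x640 float32, m along the optical axis (not along the pixel's ray), 0 where there is no reading), "fov_y" (degrees; the focal length in pixels is half the picture's height over the tangent of half this angle, whatever the lens; pixels are square), "cx", "cy" (the principal point, pixels), "cam_to_world" (4x4, takes a point from camera to world coordinates). Camera axes: x right, y down, z forward; pixel columns grow to the right and rows downward; lengths in m; the calibration is good to about 2 mm. A picture is of the moment at which its call begins.
- order.close_job(): hands the job in, once; it reports no verdict.
Trained networks look in the newest picture that a camera, given by its name, has taken for a name from the list of things; names that differ only in an ending like _2 or _b are one class to them, and where a whole thing is asked for, a point or a joint stands for the part that bears it (a point fixed in the world has none). Each returns a list of dicts, best first, with "conf" (0 to 1); they miss things now and then, are a little off and sometimes report something else, mostly with a low value. They report only what shows in the picture. A call takes as long as a camera call.
- finder.boxes_of(camera, thing): "point" ([x, y, z] in m, in world coordinates, good to about 4 mm: the middle of the surface that is visible of it).
The state is a dict: "time_s": time; "q": joint angles; "qvel": joint speeds; "joint_efforts": joint torques, N m; "position": TCP position; "tool_rot": TCP orientation; "ft_force": force on the tool from outside, world axes, zero at the start; "wrist_torque": the same for the moment, N m; "grip_width": finger opening in m.
Only numpy, scipy, OpenCV 4.12 (cv2) and the standard library are available. Lean on these libraries where they do the work, as an engineer would, in place of code of your own. Each camera call takes 0.05 s, during which the arm holds its last target.

## Working session

There is one attempt and no reset: what is moved stays moved. The work goes in short steps, Python scripts to look and compute and a tool call to move; the robot and the scene stay as the last step left them, time stands still between calls to the robot, and variables do not carry over. Pictures are saved under pics/ and viewed, and the job is handed in when it is done.

Besides the shell and the picture viewer there is one more tool, called by a JSON object that holds its "fn" and its "kwargs". play_rows: Moves the arm, as the interface text tells. Its arguments: {"type":"object","properties":{"commands":{"type":"array"},"squeeze":{"type":"number"}},"required":["commands"]}

```bash
mkdir -p pics; ls; cat > h.py <<'E'
import numpy as np, cv2
from rig import env, optics, order, finder
def st():
    s=env.observe()
    print('t',s['time_s'],'p',np.round(s['position'],4),'w',np.round(s['grip_width'],4),'F',np.round(s['ft_force'],2),'T',np.round(s['wrist_torque'],3),'q',np.round(s['q'],1))
    print(np.round(s['tool_rot'],4).tolist())
    return s
def cloud(im):
    d=im['range_z'];h,w=d.shape;f=h/2/np.tan(np.radians(im['fov_y']/2))
    v,u=np.mgrid[:h,:w]
    P=np.stack([(u-im['cx'])/f*d,(v-im['cy'])/f*d,d],-1)
    M=np.array(im['cam_to_world']);W=P@M[:3,:3].T+M[:3,3]
    W[d==0]=np.nan
    return W
E
python3 - <<'E'
from h import *
st()
for n in ['top','scene']:
    im=optics.get_image(n); cv2.imwrite(f'pics/{n}0.png',im['color'])
    np.savez(f'{n}0.npz',W=cloud(im),c=im['color'])
    print(n,im['fov_y'],np.round(im['cam_to_world'],3).tolist())
    for t in ['pump','knob_left_grip','knob_left','jar','tin','spanner','carton']:
        print(t,[(np.round(b['point'],3).tolist(),round(b['conf'],2)) for b in finder.boxes_of(n,t)[:5]])
E
```

```text
pics
t 0.0 p [0.1257 0.5352 0.2447] w 0.0857 F [-0.38 -0.33 -0.74] T [ 0.001  0.037 -0.016] q [ 64.4  21.8  74.4  -0.   83.9 -12.3]
[[-0.9735, 0.2288, -0.0006], [0.2288, 0.9735, -0.0013], [0.0003, -0.0014, -1.0]]
top 53.98925928946262 [[-0.146, -0.969, 0.2, 0.456], [-0.989, 0.143, -0.031, 0.067], [0.002, -0.203, -0.979, 1.039], [0.0, 0.0, 0.0, 1.0]]
pump [([0.581, 0.053, 0.085], 0.63)]
knob_left_grip [([0.587, 0.154, 0.141], 0.78)]
knob_left [([0.58, 0.156, 0.143], 0.47)]
jar [([0.559, 0.368, 0.094], 0.56), ([0.594, -0.062, 0.14], 0.3)]
tin [([0.64, -0.265, 0.089], 0.8)]
spanner [([0.757, -0.033, 0.008], 0.8)]
carton [([0.773, 0.21, 0.064], 0.93)]
scene 55.00985861399545 [[-0.035, 0.735, -0.677, 1.349], [0.999, 0.012, -0.038, 0.075], [-0.02, -0.678, -0.735, 0.881], [0.0, 0.0, 0.0, 1.0]]
pump [([0.581, 0.374, 0.067], 0.4)]
knob_left_grip [([0.589, 0.156, 0.13], 0.76)]
knob_left [([0.586, 0.161, 0.132], 0.49)]
jar [([0.581, 0.377, 0.068], 0.62), ([0.667, -0.265, 0.072], 0.59)]
tin [([0.668, -0.264, 0.072], 0.56), ([0.578, 0.373, 0.07], 0.38)]
spanner [([0.768, -0.04, 0.007], 0.87)]
carton [([0.801, 0.211, 0.062], 0.6)]
```

View pics/top0.png

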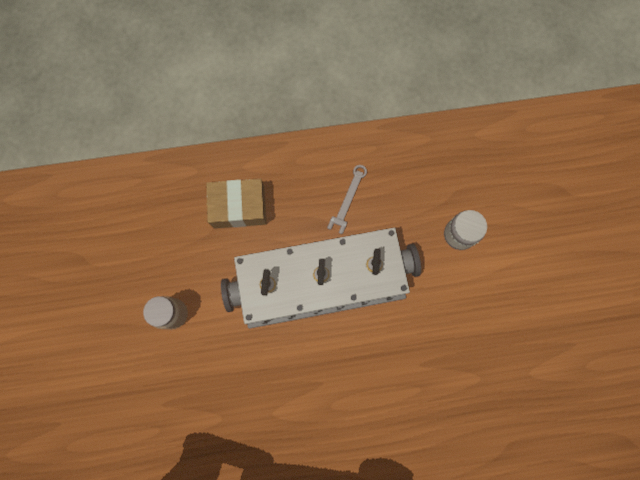

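View pics/scene0.png

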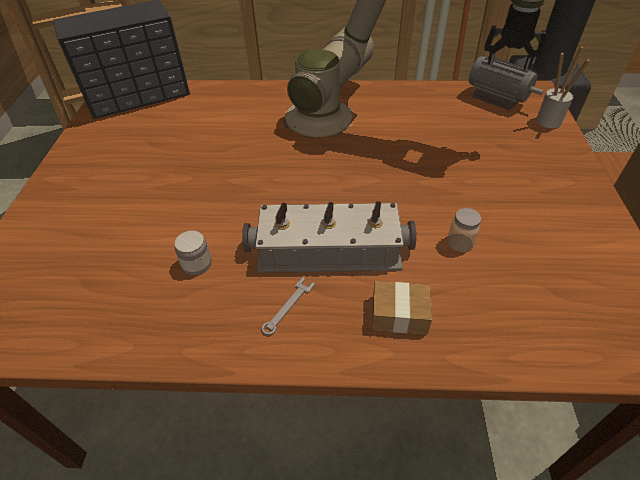

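```bash
python3 - <<'E'
import numpy as np,cv2
for n in ['top','scene']:
    z=np.load(f'{n}0.npz');W=z['W'];c=z['c']
    m=(W[...,2]>0.13)&(W[...,2]<0.15)&(abs(W[...,0]-0.585)<.06)&(abs(W[...,1]-.05)<.2)
    k,l,s,ce=cv2.connectedComponentsWithStats(m.astype(np.uint8))
    for i in range(1,k):
        if s[i,4]<30: continue
        P=W[l==i]; r=cv2.minAreaRect((P[:,:2]*1000).astype(np.float32)); 
        C=np.cov(P[:,:2].T);e,v=np.linalg.eigh(C);a=np.degrees(np.arctan2(v[1,1],v[0,1]))
        print(n,s[i,4],ce[i].round(),P.mean(0).round(4),np.median(P[:,2]).round(4),'rect',np.round(r[0],1),np.round(r[1],1),round(r[2],1),'pca',a)
    m=(abs(W[...,2]-0.09)<0.008)&(abs(W[...,0]-0.585)<.13)&(abs(W[...,1]-.05)<.21)
    P=W[m]; r=cv2.minAreaRect((P[:,:2]*1000).astype(np.float32)); C=np.cov(P[:,:2].T);e,v=np.linalg.eigh(C)
    print('cover',np.median(P[:,2]),r,np.degrees(np.arctan2(v[1,1],v[0,1])))
E
```

```text
top 164 [377. 260.] [ 0.591  -0.0588  0.1382] 0.1386 rect [591.8 -59.1] [12.5 49.6] 76.3 pca 166.4923366766083
top 159 [321. 271.] [0.587  0.0507 0.1384] 0.1387 rect [587.6  51.6] [13.6 49. ] 81.6 pca 168.18267137986857
top 173 [265. 281.] [0.5821 0.1598 0.1381] 0.1387 rect [582.9 161.3] [15.  48.8] 74.2 pca 165.61972061885717
cover 0.08959865034278935 ((587.55029296875, 52.57481384277344), (138.63645935058594, 403.7191467285156), 2.2963812351226807) 92.2602285914895
scene 100 [376. 210.] [0.5884 0.1584 0.1383] 0.1391 rect [585.2 158.7] [15.8 50.3] 70.6 pca 165.50766622646472
scene 111 [281. 211.] [ 0.596  -0.06    0.1383] 0.1391 rect [594.  -59.8] [14.7 49.8] 76.2 pca 164.39749592744357
scene 103 [328. 211.] [0.5935 0.049  0.1385] 0.1398 rect [591.1  50.3] [15.7 49.2] 78.0 pca 167.59258363448964
cover 0.0909964579220921 ((588.4669189453125, 49.506378173828125), (144.86343383789062, 410.07269287109375), 2.295816421508789) 92.36819238569603
```

{"fn": "play_rows", "kwargs": {"commands": [{"grip": -0.6,"x": -0.0443,"y": -0.0217},{"grip": -0.6,"x": -0.0443,"y": -0.0217},{"grip": -0.6,"x": -0.0443,"y": -0.0217},{"grip": -0.6,"x": -0.0443,"y": -0.0217},{"grip": -0.6,"x": -0.0443,"y": -0.0217},{"grip": -0.6,"x": -0.0443,"y": -0.0217},{"grip": -0.6,"x": -0.0443,"y": -0.0217},{"grip": -0.6,"x": -0.0443,"y": -0.0217},{"grip": -0.6,"x": -0.0443,"y": -0.0217},{"grip": -0.6,"x": -0.0443,"y": -0.0217},{"grip": -0.6,"x": -0.0443,"y": -0.0217},{"grip": -0.6,"x": -0.0443,"y": -0.0217}], "squeeze": 25}}

```text
invalid input at $.commands[0]: expected keys grip, x, y, z, rx, ry, rz
```

```bash
cat > go.py <<'E'
from h import *
import sys
# target x y z yaw(deg of tool x)
s=st()
if len(sys.argv)>4:
    t=np.array([float(a) for a in sys.argv[1:4]]);R=np.array(s['tool_rot'])
    yaw=np.degrees(np.arctan2(R[1,0],R[0,0]))
    print('tool delta',np.round(R.T@(t-s['position']),4),'yaw',yaw,'rz',np.radians(yaw-float(sys.argv[4])), 'tilt',R[:,2])
E
python3 go.py 0.584 0.160 0.126 165.5
```

```text
t 0.8 p [0.1258 0.5354 0.2453] w 0.0856 F [-0.23  1.38 -0.23] T [ 0.003 -0.037 -0.018] q [ 64.4  21.8  74.3   0.   83.9 -12.3]
[[-0.9735, 0.2287, -0.0], [0.2287, 0.9735, -0.0], [0.0, -0.0, -1.0]]
tool delta [-0.5319 -0.2606  0.1193] yaw 166.777766588821 rz 0.022301234046903186 tilt [-3.59059080e-05 -3.52675904e-05 -9.99999999e-01]
```

{"fn": "play_rows", "kwargs": {"commands": [{"grip": -0.6,"x": -0.0443,"y": -0.0217,"z": 0,"rx": 0,"ry": 0,"rz": 0.0022},{"grip": -0.6,"x": -0.0443,"y": -0.0217,"z": 0,"rx": 0,"ry": 0,"rz": 0.002},{"grip": -0.6,"x": -0.0443,"y": -0.0217,"z": 0,"rx": 0,"ry": 0,"rz": 0.002},{"grip": -0.6,"x": -0.0443,"y": -0.0217,"z": 0,"rx": 0,"ry": 0,"rz": 0.002},{"grip": -0.6,"x": -0.0443,"y": -0.0217,"z": 0,"rx": 0,"ry": 0,"rz": 0.002},{"grip": -0.6,"x": -0.0443,"y": -0.0217,"z": 0,"rx": 0,"ry": 0,"rz": 0.002},{"grip": -0.6,"x": -0.0443,"y": -0.0217,"z": 0,"rx": 0,"ry": 0,"rz": 0.002},{"grip": -0.6,"x": -0.0443,"y": -0.0217,"z": 0,"rx": 0,"ry": 0,"rz": 0.002},{"grip": -0.6,"x": -0.0443,"y": -0.0217,"z": 0,"rx": 0,"ry": 0,"rz": 0.002},{"grip": -0.6,"x": -0.0443,"y": -0.0217,"z": 0,"rx": 0,"ry": 0,"rz": 0.002},{"grip": -0.6,"x": -0.0443,"y": -0.0217,"z": 0,"rx": 0,"ry": 0,"rz": 0.002},{"grip": -0.6,"x": -0.0443,"y": -0.0217,"z": 0,"rx": 0,"ry": 0,"rz": 0}], "squeeze": 25}}

```text
time_s: 2.3
position: [0.5806, 0.154, 0.2454]
tool_rot: [[-0.968, 0.251, 0.0], [0.251, 0.968, 0.0], [-0.0, 0.0, -1.0]]
ft_force: [0.5, 2.0, 0.4]
grip_width: 0.0683
```

```bash
python3 go.py 0.584 0.160 0.126 165.5
```

```text
t 2.3 p [0.5806 0.154  0.2454] w 0.0683 F [0.47 1.96 0.43] T [-0.036 -0.028  0.036] q [  3.6  27.   65.8   0.   87.2 -71.9]
[[-0.9681, 0.2505, 0.0001], [0.2505, 0.9681, 0.0001], [-0.0001, 0.0001, -1.0]]
tool delta [-0.0017  0.0067  0.1194] yaw 165.4921251527072 rz -0.0001374420133513171 tilt [ 1.05754776e-04  1.24942239e-04 -9.99999987e-01]
```

{"fn": "play_rows", "kwargs": {"commands": [{"grip": -0.5,"x": -0.0017,"y": 0.0067,"z": 0.03,"rx": 0,"ry": 0,"rz": 0},{"grip": -0.4,"x": 0,"y": 0,"z": 0.04,"rx": 0,"ry": 0,"rz": 0},{"grip": -0.3,"x": 0,"y": 0,"z": 0.035,"rx": 0,"ry": 0,"rz": 0},{"grip": -0.2,"x": 0,"y": 0,"z": 0.0145,"rx": 0,"ry": 0,"rz": 0},{"grip": 0.2,"x": 0,"y": 0,"z": 0,"rx": 0,"ry": 0,"rz": 0},{"grip": 0.5,"x": 0,"y": 0,"z": 0,"rx": 0,"ry": 0,"rz": 0}], "squeeze": 25}}

```text
time_s: 3.05
position: [0.5835, 0.1613, 0.1273]
tool_rot: [[-0.968, 0.25, 0.003], [0.25, 0.968, 0.0], [-0.002, 0.001, -1.0]]
ft_force: [-0.1, 0.2, -0.0]
grip_width: 0.0215
```

```bash
python3 go.py 0.584 0.160 0.126 165.5; python3 - <<'E'
from h import *
a=optics.get_image('top')['color'][200:340,200:440]
b=optics.get_image('scene')['color'][140:280,230:430]
cv2.imwrite('pics/a1.png',np.hstack([cv2.resize(a,(480,280)),cv2.resize(b,(320,224)) if 0 else cv2.resize(b,(320,280))]))
E
```

```text
t 3.05 p [0.5835 0.1613 0.1273] w 0.0215 F [-0.06  0.15 -0.03] T [ 0.036  0.009 -0.028] q [  4.3  33.1  75.4  -0.   71.3 -71.2]
[[-0.9682, 0.2503, 0.0026], [0.2503, 0.9682, 0.0002], [-0.0025, 0.0008, -1.0]]
tool delta [-0.0008 -0.0012  0.0013] yaw 165.50597787140083 rz 0.0001043335382052941 tilt [ 2.59117405e-03  1.90311402e-04 -9.99996625e-01]
```

View pics/a1.png

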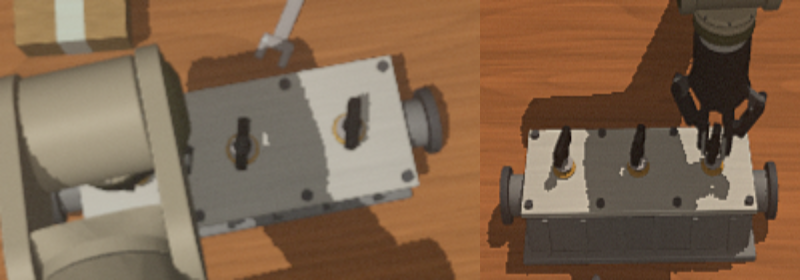

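The crop shows the fingers straddling the left bar (right panel, about 712,145), with the other two knobs clear. I'll close on it now.

{"fn": "play_rows", "kwargs": {"commands": [{"grip": 0.8,"x": 0,"y": 0,"z": 0,"rx": 0,"ry": 0,"rz": 0},{"grip": 1,"x": 0,"y": 0,"z": 0,"rx": 0,"ry": 0,"rz": 0},{"grip": 1,"x": 0,"y": 0,"z": 0,"rx": 0,"ry": 0,"rz": 0}], "squeeze": 25}}

```text
time_s: 3.52
position: [0.5831, 0.1609, 0.1269]
tool_rot: [[-0.968, 0.25, 0.002], [0.25, 0.968, -0.001], [-0.002, -0.0, -1.0]]
ft_force: [-3.1, -3.8, 6.4]
grip_width: 0.0117
```

```bash
python3 go.py 0.584 0.160 0.126 165.5
```

```text
t 3.525 p [0.5831 0.1609 0.1269] w 0.0117 F [-3.13 -3.77  6.42] T [-0.635  0.331 -0.006] q [  4.2  33.1  75.5  -0.   71.3 -71.2]
[[-0.9681, 0.2505, 0.0015], [0.2505, 0.9681, -0.0007], [-0.0016, -0.0003, -1.0]]
tool delta [-0.0011 -0.0006  0.0009] yaw 165.4937020541956 rz -0.00010991989039879002 tilt [ 1.50921558e-03 -6.68754853e-04 -9.99998638e-01]
```

{"fn": "play_rows", "kwargs": {"commands": [{"grip": 1,"x": 0,"y": 0,"z": 0,"rx": 0,"ry": 0,"rz": 0.08},{"grip": 1,"x": 0,"y": 0,"z": 0.0003,"rx": 0,"ry": 0,"rz": 0.08},{"grip": 1,"x": 0,"y": 0,"z": 0,"rx": 0,"ry": 0,"rz": 0.08},{"grip": 1,"x": 0,"y": 0,"z": 0.0003,"rx": 0,"ry": 0,"rz": 0.08}], "squeeze": 25}}

```text
time_s: 4.03
position: [0.5831, 0.1607, 0.1262]
tool_rot: [[-0.839, 0.544, 0.001], [0.544, 0.839, -0.001], [-0.002, -0.0, -1.0]]
ft_force: [-2.2, -4.4, 6.6]
grip_width: 0.0114
```

```bash
python3 go.py 0.584 0.160 0.126 165.5
```

```text
t 4.025 p [0.5831 0.1607 0.1262] w 0.0114 F [-2.25 -4.4   6.55] T [-0.693  0.404  0.034] q [  4.2  33.2  75.5  -0.1  71.2 -52.8]
[[-0.8388, 0.5445, 0.0013], [0.5445, 0.8388, -0.001], [-0.0016, -0.0001, -1.0]]
tool delta [-0.0011 -0.0001  0.0002] yaw 147.011910673227 rz -0.3226780311550108 tilt [ 1.26009716e-03 -9.94062143e-04 -9.99998712e-01]
```

{"fn": "play_rows", "kwargs": {"commands": [{"grip": 1,"x": 0,"y": 0,"z": 0.0002,"rx": 0,"ry": 0,"rz": 0.06},{"grip": 1,"x": 0,"y": 0,"z": 0,"rx": 0,"ry": 0,"rz": 0.06}]}}

```text
time_s: 4.28
position: [0.5831, 0.1607, 0.1261]
tool_rot: [[-0.768, 0.64, 0.001], [0.64, 0.768, -0.001], [-0.002, -0.0, -1.0]]
ft_force: [-1.6, -5.2, 5.7]
grip_width: 0.0115
```

```bash
python3 go.py 0.584 0.160 0.126 165.5
```

```text
t 4.275 p [0.5831 0.1607 0.1261] w 0.0115 F [-1.57 -5.2   5.71] T [-0.755  0.336  0.016] q [  4.2  33.2  75.5  -0.1  71.2 -45.9]
[[-0.768, 0.6404, 0.0013], [0.6404, 0.768, -0.0011], [-0.0017, -0.0, -1.0]]
tool delta [-0.0011  0.0001  0.0001] yaw 140.17506545021823 rz -0.44200349074575973 tilt [ 0.00126846 -0.001075   -0.99999862]
```

{"fn": "play_rows", "kwargs": {"commands": [{"grip": 1,"x": 0,"y": 0,"z": 0.0002,"rx": 0,"ry": 0,"rz": 0.06},{"grip": 1,"x": 0,"y": 0,"z": 0,"rx": 0,"ry": 0,"rz": 0.06}]}}

```text
time_s: 4.53
position: [0.583, 0.1606, 0.1258]
tool_rot: [[-0.686, 0.728, 0.001], [0.728, 0.686, -0.001], [-0.002, -0.0, -1.0]]
ft_force: [-2.2, -4.4, 6.0]
grip_width: 0.0113
```

```bash
python3 go.py|head -1
```

```text
t 4.525 p [0.583  0.1606 0.1258] w 0.0113 F [-2.22 -4.41  6.01] T [-0.804  0.315  0.125] q [  4.2  33.2  75.6  -0.1  71.2 -39. ]
```

{"fn": "play_rows", "kwargs": {"commands": [{"grip": 1,"x": 0,"y": 0,"z": 0.0002,"rx": 0,"ry": 0,"rz": 0.06}]}}

```text
time_s: 4.65
position: [0.583, 0.1606, 0.1256]
tool_rot: [[-0.641, 0.768, 0.001], [0.768, 0.641, -0.001], [-0.002, 0.0, -1.0]]
ft_force: [-2.7, -5.1, 7.8]
grip_width: 0.0114
```

```bash
python3 go.py|head -1
```

```text
t 4.65 p [0.583  0.1606 0.1256] w 0.0114 F [-2.7  -5.08  7.84] T [-0.818  0.422  0.06 ] q [  4.2  33.2  75.6  -0.1  71.2 -35.6]
```

```bash
cat > av.py <<'E'
from h import *
L=[]
for i in range(6):
    optics.get_image('top'); L.append(env.observe()['wrist_torque'][2])
s=env.observe();R=np.array(s['tool_rot'])
print('Tz',np.round(L,3),np.mean(L),'knob',np.radians(182.3-np.degrees(np.arctan2(R[1,0],R[0,0]))%360),'F',np.round(s['ft_force'],1),s['grip_width'],s['time_s'],np.round(s['position'],4))
E
python3 av.py
```

```text
Tz [ 0.007 -0.036 -0.025 -0.059 -0.06  -0.03 ] -0.03390914645856837 knob 0.9134418798410299 F [-2.8 -4.9  7.7] 0.011435892239745577 4.95 [0.583  0.1606 0.1257]
```

{"fn": "play_rows", "kwargs": {"commands": [{"grip": 1,"x": 0,"y": 0,"z": 0.0002,"rx": 0,"ry": 0,"rz": 0.09},{"grip": 1,"x": 0,"y": 0,"z": 0.0002,"rx": 0,"ry": 0,"rz": 0.09},{"grip": 1,"x": 0,"y": 0,"z": 0.0002,"rx": 0,"ry": 0,"rz": 0.09},{"grip": 1,"x": 0,"y": 0,"z": 0.0002,"rx": 0,"ry": 0,"rz": 0.09},{"grip": 1,"x": 0,"y": 0,"z": 0.0002,"rx": 0,"ry": 0,"rz": 0.09},{"grip": 1,"x": 0,"y": 0,"z": 0.0002,"rx": 0,"ry": 0,"rz": 0.09}]}}

```text
time_s: 5.7
position: [0.5828, 0.1605, 0.1246]
tool_rot: [[-0.154, 0.988, 0.001], [0.988, 0.154, -0.002], [-0.002, 0.0, -1.0]]
ft_force: [-5.3, -5.6, 7.8]
grip_width: 0.0118
```

```bash
python3 go.py|head -1;python3 av.py
```

```text
t 5.7 p [0.5828 0.1605 0.1246] w 0.0118 F [-5.33 -5.64  7.79] T [-1.02   0.636  0.031] q [ 4.2 33.2 75.7 -0.1 71.  -4.6]
Tz [-0.123 -0.046 -0.023 -0.043 -0.012 -0.021] -0.04472828051387456 knob 1.453384255053662 F [-4.  -5.   8.4] 0.011099874403094147 6.0 [0.5828 0.1605 0.1246]
```

{"fn": "play_rows", "kwargs": {"commands": [{"grip": 1,"x": 0,"y": 0,"z": 0.0002,"rx": 0,"ry": 0,"rz": 0.06},{"grip": 1,"x": 0,"y": 0,"z": 0,"rx": 0,"ry": 0,"rz": 0.05}]}}

```text
time_s: 6.25
position: [0.5828, 0.1605, 0.1244]
tool_rot: [[-0.046, 0.999, 0.001], [0.999, 0.046, -0.002], [-0.002, 0.0, -1.0]]
ft_force: [-3.8, -5.8, 9.3]
grip_width: 0.0111
```

```bash
python3 go.py|head -1;python3 av.py
```

```text
t 6.25 p [0.5828 0.1605 0.1244] w 0.0111 F [-3.82 -5.85  9.33] T [-0.981  0.653  0.04 ] q [ 4.2 33.3 75.7 -0.1 71.   1.6]
Tz [-0.028 -0.039 -0.046 -0.078 -0.073 -0.069] -0.05559913555891476 knob 1.5634070378797453 F [-4.1 -6.3  8.5] 0.011092347345558773 6.55 [0.5828 0.1605 0.1244]
```

{"fn": "play_rows", "kwargs": {"commands": [{"grip": 1,"x": 0,"y": 0,"z": 0,"rx": 0,"ry": 0,"rz": 0.04},{"grip": 1,"x": 0,"y": 0,"z": 0,"rx": 0,"ry": 0,"rz": 0.03}]}}

```text
time_s: 6.8
position: [0.5827, 0.1605, 0.1244]
tool_rot: [[0.021, 1.0, 0.001], [1.0, -0.021, -0.002], [-0.002, 0.001, -1.0]]
ft_force: [-4.7, -6.0, 8.8]
grip_width: 0.0115
```

```bash
python3 go.py|head -1;python3 av.py
```

```text
t 6.8 p [0.5827 0.1605 0.1244] w 0.0115 F [-4.72 -5.99  8.85] T [-0.966  0.64   1.193] q [ 4.2 33.3 75.7 -0.1 71.   5.5]
Tz [1.203 1.198 1.113 1.136 1.132 1.16 ] 1.1568549506803876 knob 1.630856351685318 F [-3.6 -5.6  7.8] 0.011736228424527857 7.1 [0.5827 0.1605 0.1244]
```

{"fn": "play_rows", "kwargs": {"commands": [{"grip": 0.2,"x": 0,"y": 0,"z": 0,"rx": 0,"ry": 0,"rz": -0.02},{"grip": 0,"x": 0,"y": 0,"z": 0,"rx": 0,"ry": 0,"rz": 0},{"grip": 0,"x": 0,"y": 0,"z": -0.03,"rx": 0,"ry": 0,"rz": 0},{"grip": 0,"x": 0,"y": 0,"z": -0.04,"rx": 0,"ry": 0,"rz": 0},{"grip": 0,"x": -0.0365,"y": 0.0055,"z": 0,"rx": 0,"ry": 0,"rz": 0},{"grip": 0,"x": -0.0365,"y": 0,"z": 0,"rx": 0,"ry": 0,"rz": 0},{"grip": 0,"x": -0.0365,"y": 0,"z": 0,"rx": 0,"ry": 0,"rz": 0},{"grip": 0,"x": 0,"y": 0,"z": 0,"rx": 0,"ry": 0,"rz": -0.17},{"grip": 0,"x": 0,"y": 0,"z": 0,"rx": 0,"ry": 0,"rz": -0.17},{"grip": 0,"x": 0,"y": 0,"z": 0,"rx": 0,"ry": 0,"rz": -0.17},{"grip": 0,"x": 0,"y": 0,"z": 0,"rx": 0,"ry": 0,"rz": -0.17},{"grip": 0,"x": 0,"y": 0,"z": 0,"rx": 0,"ry": 0,"rz": -0.17}]}}

```text
time_s: 8.6
position: [0.5881, 0.0519, 0.193]
tool_rot: [[-0.753, 0.658, -0.0], [0.658, 0.753, 0.0], [0.0, 0.0, -1.0]]
ft_force: [0.5, 0.3, -0.4]
grip_width: 0.0427
```

{"fn": "play_rows", "kwargs": {"commands": [{"grip": 0,"x": 0,"y": 0,"z": 0,"rx": 0,"ry": 0,"rz": -0.17},{"grip": 0,"x": 0,"y": 0,"z": 0,"rx": 0,"ry": 0,"rz": -0.17},{"grip": 0,"x": 0,"y": 0,"z": 0,"rx": 0,"ry": 0,"rz": -0.17},{"grip": 0,"x": 0,"y": 0,"z": 0,"rx": 0,"ry": 0,"rz": 0}]}}

```text
time_s: 9.1
position: [0.5881, 0.0519, 0.193]
tool_rot: [[-0.977, 0.213, -0.0], [0.213, 0.977, 0.0], [0.0, 0.0, -1.0]]
ft_force: [0.1, -0.5, 0.6]
grip_width: 0.0426
```

```bash
python3 go.py 0.588 0.0507 0.1265 168; python3 - <<'E'
from h import *
for n in ['scene','top']:
    im=optics.get_image(n);W=cloud(im);cv2.imwrite(f'pics/{n}2.png',im['color'])
    for nm,x,y in [('L',.583,.1605),('M',.588,.0507),('R',.593,-.0595)]:
        m=(W[...,2]>0.125)&(W[...,2]<0.15)&(np.hypot(W[...,0]-x,W[...,1]-y)<.035);P=W[m]
        if len(P)<20: print(nm,'hidden');continue
        m=P[:,2]>np.percentile(P[:,2],95)-0.008;P=P[m]
        r=cv2.minAreaRect((P[:,:2]*1000).astype(np.float32)); C=np.cov(P[:,:2].T);e,v=np.linalg.eigh(C);print(n,nm,len(P),np.median(P[:,2]),np.round(r[0],1),np.round(r[1],1),'ang',np.degrees(np.arctan2(v[1,1],v[0,1]))%180)
E
```

```text
t 9.1 p [0.5881 0.0519 0.193 ] w 0.0426 F [ 0.08 -0.55  0.61] T [-0.067 -0.016 -0.013] q [ -6.4  28.2  72.7   0.   79.2 -84.1]
[[-0.9771, 0.213, -0.0002], [0.213, 0.9771, 0.0003], [0.0003, 0.0003, -1.0]]
tool delta [-0.0002 -0.0012  0.0665] yaw 167.7032191113948 rz -0.005179803663155481 tilt [-2.27200387e-04  3.05399532e-04 -9.99999928e-01]
scene L 106 0.13651918879372477 [585.4 157.8] [13.3 48.3] ang 91.84186632871685
scene M 89 0.1403423407317822 [589.1  48.8] [12.1 53.4] ang 167.69529173880449
scene R 91 0.14025462963952617 [594.7 -61. ] [11.8 51. ] ang 165.7562058045793
top L 116 0.1360574350057075 [582.7 167. ] [34.  12.7] ang 93.18284215519718
top M 36 0.13834689509446368 [568.4  54.4] [ 9.6 10. ] ang 60.72253074370806
top R 156 0.1386321343456795 [591.6 -59.2] [12.1 49.4] ang 166.70957027083136
```

View pics/scene2.png

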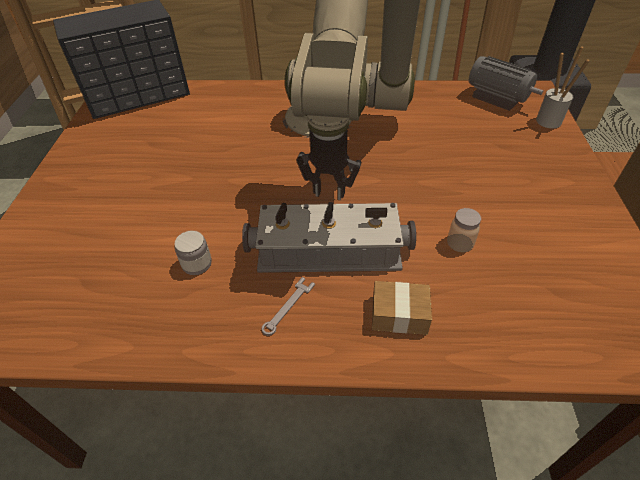

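The picture shows the left bar (376,212) now lying along the pump, at about 92.3°, so it is home. The middle bar (328,213) is under the gripper, so I'll do that one next.

{"fn": "play_rows", "kwargs": {"commands": [{"grip": 0,"x": 0,"y": -0.0012,"z": 0.03,"rx": 0,"ry": 0,"rz": 0},{"grip": 0,"x": 0,"y": 0,"z": 0.03,"rx": 0,"ry": 0,"rz": 0},{"grip": 0.3,"x": 0,"y": 0,"z": 0.0065,"rx": 0,"ry": 0,"rz": 0},{"grip": 0.7,"x": 0,"y": 0,"z": 0,"rx": 0,"ry": 0,"rz": 0},{"grip": 1,"x": 0,"y": 0,"z": 0,"rx": 0,"ry": 0,"rz": 0},{"grip": 1,"x": 0,"y": 0,"z": 0,"rx": 0,"ry": 0,"rz": 0},{"grip": 1,"x": 0,"y": 0,"z": 0,"rx": 0,"ry": 0,"rz": 0},{"grip": 1,"x": 0,"y": 0,"z": 0,"rx": 0,"ry": 0,"rz": 0}]}}

```text
time_s: 10.2
position: [0.5882, 0.0506, 0.1274]
tool_rot: [[-0.977, 0.211, 0.001], [0.211, 0.977, -0.0], [-0.001, 0.0, -1.0]]
ft_force: [0.4, 0.3, 2.6]
grip_width: 0.0112
```

```bash
python3 go.py|head -1;python3 av.py
```

```text
t 10.2 p [0.5882 0.0506 0.1274] w 0.0112 F [0.45 0.34 2.62] T [ 0.045 -0.097  0.026] q [ -6.6  31.8  78.    0.   70.1 -84.4]
Tz [ 0.052 -0.039 -0.008 -0.02  -0.014 -0.023] -0.008738641526467828 knob 0.25318255211513974 F [-0.1  0.2  5.3] 0.011628512227424295 10.5 [0.5881 0.0506 0.1273]
```

{"fn": "play_rows", "kwargs": {"commands": [{"grip": 1,"x": 0,"y": 0,"z": 0,"rx": 0,"ry": 0,"rz": 0.08},{"grip": 1,"x": 0,"y": 0,"z": 0.0003,"rx": 0,"ry": 0,"rz": 0.08},{"grip": 1,"x": 0,"y": 0,"z": 0,"rx": 0,"ry": 0,"rz": 0.08},{"grip": 1,"x": 0,"y": 0,"z": 0.0003,"rx": 0,"ry": 0,"rz": 0.08}]}}

```text
time_s: 11.0
position: [0.588, 0.0503, 0.1267]
tool_rot: [[-0.86, 0.51, 0.001], [0.51, 0.86, -0.001], [-0.001, -0.0, -1.0]]
ft_force: [-0.9, -1.4, 6.2]
grip_width: 0.0113
```

```bash
python3 go.py|head -1;python3 av.py
```

```text
t 11.0 p [0.588  0.0503 0.1267] w 0.0113 F [-0.87 -1.39  6.19] T [-0.147  0.104  0.074] q [ -6.6  31.8  78.1  -0.   70.1 -65.9]
Tz [-0.043 -0.044 -0.023 -0.028 -0.012  0.   ] -0.02482706258142142 knob 0.5732518528898447 F [-0.8 -0.8  6. ] 0.01122597294409484 11.3 [0.588  0.0502 0.1267]
```

{"fn": "play_rows", "kwargs": {"commands": [{"grip": 1,"x": 0,"y": 0,"z": 0.0002,"rx": 0,"ry": 0,"rz": 0.08},{"grip": 1,"x": 0,"y": 0,"z": 0.0002,"rx": 0,"ry": 0,"rz": 0.08}]}}

```text
time_s: 11.55
position: [0.5879, 0.0501, 0.1264]
tool_rot: [[-0.768, 0.641, 0.001], [0.641, 0.768, -0.001], [-0.001, -0.0, -1.0]]
ft_force: [-1.7, -2.3, 8.2]
grip_width: 0.011
```

```bash
python3 go.py|head -1;python3 av.py
```

```text
t 11.55 p [0.5879 0.0501 0.1264] w 0.011 F [-1.75 -2.28  8.21] T [-0.3    0.148  0.16 ] q [ -6.6  31.8  78.1  -0.1  70.  -56.7]
Tz [0.136 0.095 0.046 0.058 0.038 0.119] 0.08216577383072537 knob 0.7331242317650304 F [-1.8 -0.8  7.5] 0.011629627497663485 11.85 [0.5879 0.0501 0.1264]
```

{"fn": "play_rows", "kwargs": {"commands": [{"grip": 1,"x": 0,"y": 0,"z": 0.0002,"rx": 0,"ry": 0,"rz": 0.08}]}}

```text
time_s: 11.98
position: [0.5879, 0.0501, 0.1263]
tool_rot: [[-0.715, 0.699, 0.001], [0.699, 0.715, -0.001], [-0.001, -0.0, -1.0]]
ft_force: [-2.9, -2.9, 8.7]
grip_width: 0.0114
```

```bash
python3 go.py|head -1;python3 av.py
```

```text
t 11.975 p [0.5879 0.0501 0.1263] w 0.0114 F [-2.88 -2.94  8.75] T [-0.397  0.255  0.17 ] q [ -6.6  31.9  78.1  -0.1  70.  -52.2]
Tz [0.183 0.088 0.124 0.129 0.095 0.089] 0.11779680760767906 knob 0.8130851905473451 F [-3.6 -2.   7.4] 0.011668547496872 12.275 [0.5878 0.05   0.1263]
```

{"fn": "play_rows", "kwargs": {"commands": [{"grip": 1,"x": 0,"y": 0,"z": 0.0002,"rx": 0,"ry": 0,"rz": 0.06}]}}

```text
time_s: 12.4
position: [0.5878, 0.05, 0.1261]
tool_rot: [[-0.672, 0.741, 0.0], [0.741, 0.672, -0.001], [-0.001, -0.001, -1.0]]
ft_force: [-4.1, -3.1, 9.4]
grip_width: 0.0115
```

```bash
python3 go.py|head -1;python3 av.py
```

```text
t 12.4 p [0.5878 0.05   0.1261] w 0.0115 F [-4.11 -3.13  9.42] T [-0.368  0.264  0.189] q [ -6.6  31.9  78.1  -0.1  70.  -48.8]
Tz [0.17  0.107 0.205 0.153 0.093 0.192] 0.15333205385151183 knob 0.8729673240566577 F [-3.8 -3.5  7.9] 0.011518500539586468 12.7 [0.5878 0.05   0.1262]
```

The middle screw stiffens: the torque is 0.08, then 0.12, then 0.15 N m at 0.73, 0.81 and 0.87 rad, well below the 0.4 N m limit. That makes it the crossed one, so I'll wind it back out.

{"fn": "play_rows", "kwargs": {"commands": [{"grip": 1,"x": 0,"y": 0,"z": -0.0002,"rx": 0,"ry": 0,"rz": -0.085},{"grip": 1,"x": 0,"y": 0,"z": -0.0002,"rx": 0,"ry": 0,"rz": -0.085},{"grip": 1,"x": 0,"y": 0,"z": -0.0002,"rx": 0,"ry": 0,"rz": -0.085},{"grip": 1,"x": 0,"y": 0,"z": -0.0002,"rx": 0,"ry": 0,"rz": -0.085},{"grip": 1,"x": 0,"y": 0,"z": -0.0002,"rx": 0,"ry": 0,"rz": -0.085},{"grip": 1,"x": 0,"y": 0,"z": -0.0002,"rx": 0,"ry": 0,"rz": -0.085},{"grip": 1,"x": 0,"y": 0,"z": -0.0002,"rx": 0,"ry": 0,"rz": -0.085},{"grip": 1,"x": 0,"y": 0,"z": -0.0002,"rx": 0,"ry": 0,"rz": -0.085},{"grip": 1,"x": 0,"y": 0,"z": -0.0001,"rx": 0,"ry": 0,"rz": -0.085},{"grip": 1,"x": 0,"y": 0,"z": -0.0001,"rx": 0,"ry": 0,"rz": -0.085}]}}

```text
time_s: 13.95
position: [0.5882, 0.0508, 0.1277]
tool_rot: [[-1.0, -0.02, 0.001], [-0.02, 1.0, 0.0], [-0.001, 0.0, -1.0]]
ft_force: [-0.1, 2.5, 5.4]
grip_width: 0.0113
```

```bash
python3 go.py|head -1;python3 av.py
```

```text
t 13.95 p [0.5882 0.0508 0.1277] w 0.0113 F [-0.06  2.5   5.43] T [ 0.444 -0.044 -0.018] q [ -6.6  31.8  78.    0.   70.2 -97.7]
Tz [ 0.017  0.022 -0.008  0.022  0.062  0.067] 0.03027938533866918 knob 0.023041745730470384 F [1.3 2.3 4.8] 0.011181631014469652 14.25 [0.5882 0.0508 0.1277]
```

{"fn": "play_rows", "kwargs": {"commands": [{"grip": 1,"x": 0,"y": 0,"z": 0,"rx": 0,"ry": 0,"rz": -0.03},{"grip": 1,"x": 0,"y": 0,"z": 0,"rx": 0,"ry": 0,"rz": -0.02}]}}

```text
time_s: 14.5
position: [0.5882, 0.0509, 0.1277]
tool_rot: [[-0.998, -0.067, 0.001], [-0.067, 0.998, 0.001], [-0.001, 0.001, -1.0]]
ft_force: [1.3, 2.8, 7.1]
grip_width: 0.0114
```

```bash
python3 go.py|head -1;python3 av.py
```

```text
t 14.5 p [0.5882 0.0509 0.1277] w 0.0114 F [1.29 2.79 7.08] T [ 0.391 -0.052 -0.69 ] q [-6.600e+00  3.180e+01  7.800e+01  1.000e-01  7.020e+01 -1.004e+02]
Tz [-0.699 -0.674 -0.634 -0.644 -0.677 -0.62 ] -0.6580052507610766 knob -0.02557511012452898 F [0.9 1.5 6.1] 0.011211662312063903 14.8 [0.5882 0.0509 0.1277]
```

{"fn": "play_rows", "kwargs": {"commands": [{"grip": 0.2,"x": 0,"y": 0,"z": 0,"rx": 0,"ry": 0,"rz": 0.02},{"grip": 0,"x": 0,"y": 0,"z": 0,"rx": 0,"ry": 0,"rz": 0},{"grip": 0,"x": 0,"y": 0,"z": -0.03,"rx": 0,"ry": 0,"rz": 0},{"grip": 0,"x": 0,"y": 0,"z": -0.04,"rx": 0,"ry": 0,"rz": 0},{"grip": 0,"x": 0.0023,"y": -0.0365,"z": 0,"rx": 0,"ry": 0,"rz": 0},{"grip": 0,"x": 0,"y": -0.0365,"z": 0,"rx": 0,"ry": 0,"rz": 0},{"grip": 0,"x": 0,"y": -0.0365,"z": 0,"rx": 0,"ry": 0,"rz": 0},{"grip": 0,"x": 0,"y": 0,"z": 0,"rx": 0,"ry": 0,"rz": 0.15},{"grip": 0,"x": 0,"y": 0,"z": 0,"rx": 0,"ry": 0,"rz": 0.15},{"grip": 0,"x": 0,"y": 0,"z": 0,"rx": 0,"ry": 0,"rz": 0}]}}

```text
time_s: 16.05
position: [0.5905, -0.059, 0.1968]
tool_rot: [[-0.968, 0.249, -0.001], [0.249, 0.968, 0.0], [0.001, -0.0, -1.0]]
ft_force: [0.0, -0.3, -0.1]
grip_width: 0.0427
```

```bash
python3 go.py 0.5925 -0.0595 0.1265 166; cat > bars.py <<'E'
from h import *
import sys
for n in ['scene','top']:
    im=optics.get_image(n);W=cloud(im);cv2.imwrite(f'pics/{n}{sys.argv[1]}.png',im['color'])
    for nm,x,y in [('L',.583,.1605),('M',.588,.0507),('R',.593,-.0595)]:
        m=(W[...,2]>0.125)&(W[...,2]<0.15)&(np.hypot(W[...,0]-x,W[...,1]-y)<.035);P=W[m]
        if len(P)<20: print(nm,'hidden');continue
        m=P[:,2]>np.percentile(P[:,2],95)-0.008;P=P[m]
        r=cv2.minAreaRect((P[:,:2]*1000).astype(np.float32)); C=np.cov(P[:,:2].T);e,v=np.linalg.eigh(C);print(n,nm,len(P),np.median(P[:,2]),np.round(r[0],1),np.round(r[1],1),'ang',np.degrees(np.arctan2(v[1,1],v[0,1]))%180)
E
python3 bars.py 3
```

```text
t 16.05 p [ 0.5905 -0.059   0.1968] w 0.0427 F [ 0.01 -0.29 -0.07] T [ 0.053 -0.029 -0.05 ] q [-17.1  28.3  71.8  -0.   80.  -92.7]
[[-0.9685, 0.2491, -0.0008], [0.2491, 0.9685, 0.0], [0.0008, -0.0002, -1.0]]
tool delta [-0.0021  0.      0.0703] yaw 165.5759092098013 rz -0.007401780616351887 tilt [-7.96736391e-04  4.07852022e-05 -9.99999682e-01]
scene L 104 0.1367618229522347 [586.4 157.9] [48.4 13.4] ang 90.64683240595973
scene M 82 0.14064983646013546 [589.5  48.6] [51.6  9.3] ang 1.5941129377677612
scene R 89 0.1401341867922542 [594.2 -60.5] [12.6 50.9] ang 166.68824258104254
top L 160 0.1361168588199616 [583.  159.7] [12.4 49. ] ang 92.05769071060342
top M 158 0.13902245908742183 [586.9  50.3] [49.7 11.9] ang 1.940370920705078
top R 77 0.13832798297694693 [579.6 -56. ] [11.9 24.8] ang 169.37737404306566
```

{"fn": "play_rows", "kwargs": {"commands": [{"grip": 0,"x": -0.002,"y": 0,"z": 0.03,"rx": 0,"ry": 0,"rz": -0.007},{"grip": 0,"x": 0,"y": 0,"z": 0.033,"rx": 0,"ry": 0,"rz": 0},{"grip": 0.3,"x": 0,"y": 0,"z": 0.007,"rx": 0,"ry": 0,"rz": 0},{"grip": 0.7,"x": 0,"y": 0,"z": 0,"rx": 0,"ry": 0,"rz": 0},{"grip": 1,"x": 0,"y": 0,"z": 0,"rx": 0,"ry": 0,"rz": 0},{"grip": 1,"x": 0,"y": 0,"z": 0,"rx": 0,"ry": 0,"rz": 0},{"grip": 1,"x": 0,"y": 0,"z": 0,"rx": 0,"ry": 0,"rz": 0},{"grip": 1,"x": 0,"y": 0,"z": 0,"rx": 0,"ry": 0,"rz": 0}]}}

```text
time_s: 17.15
position: [0.5929, -0.0595, 0.1278]
tool_rot: [[-0.97, 0.243, 0.001], [0.243, 0.97, -0.0], [-0.001, -0.0, -1.0]]
ft_force: [0.2, 0.9, 1.4]
grip_width: 0.0116
```

```bash
python3 go.py|head -1;python3 av.py
```

```text
t 17.15 p [ 0.5929 -0.0595  0.1278] w 0.0116 F [0.24 0.88 1.38] T [ 0.029 -0.032  0.001] q [-17.1  32.3  77.    0.   70.7 -93. ]
Tz [-0.012 -0.011  0.042  0.001  0.033  0.004] 0.009454553338166973 knob 0.2860862106816711 F [-0.2  0.5  5.4] 0.01152012890596912 17.45 [ 0.5929 -0.0595  0.1277]
```

{"fn": "play_rows", "kwargs": {"commands": [{"grip": 1,"x": 0,"y": 0,"z": 0.0002,"rx": 0,"ry": 0,"rz": 0.08},{"grip": 1,"x": 0,"y": 0,"z": 0.0002,"rx": 0,"ry": 0,"rz": 0.08},{"grip": 1,"x": 0,"y": 0,"z": 0.0002,"rx": 0,"ry": 0,"rz": 0.08},{"grip": 1,"x": 0,"y": 0,"z": 0.0002,"rx": 0,"ry": 0,"rz": 0.08},{"grip": 1,"x": 0,"y": 0,"z": 0.0002,"rx": 0,"ry": 0,"rz": 0.08}]}}

```text
time_s: 18.08
position: [0.5927, -0.06, 0.1269]
tool_rot: [[-0.797, 0.604, 0.001], [0.604, 0.797, -0.001], [-0.001, -0.001, -1.0]]
ft_force: [-2.4, -2.3, 7.3]
grip_width: 0.0112
```

```bash
python3 go.py|head -1;python3 av.py
```

```text
t 18.075 p [ 0.5927 -0.06    0.1269] w 0.0112 F [-2.39 -2.33  7.34] T [-0.43   0.406  0.062] q [-17.1  32.3  77.1  -0.1  70.5 -69.9]
Tz [-0.009 -0.046 -0.084 -0.034 -0.051 -0.078] -0.05031839504593453 knob 0.6863948044507344 F [-2.  -2.3  7.1] 0.01129272867822211 18.375 [ 0.5927 -0.06    0.1269]
```

{"fn": "play_rows", "kwargs": {"commands": [{"grip": 1,"x": 0,"y": 0,"z": 0.0002,"rx": 0,"ry": 0,"rz": 0.08},{"grip": 1,"x": 0,"y": 0,"z": 0.0002,"rx": 0,"ry": 0,"rz": 0.08}]}}

```text
time_s: 18.62
position: [0.5926, -0.0602, 0.1266]
tool_rot: [[-0.69, 0.723, 0.0], [0.723, 0.69, -0.002], [-0.001, -0.001, -1.0]]
ft_force: [-3.2, -3.5, 8.4]
grip_width: 0.0114
```

```bash
python3 go.py|head -1;python3 av.py
```

```text
t 18.625 p [ 0.5926 -0.0602  0.1266] w 0.0114 F [-3.23 -3.51  8.4 ] T [-0.507  0.636  0.011] q [-17.1  32.3  77.1  -0.1  70.5 -60.8]
Tz [-0.058 -0.068 -0.095 -0.069 -0.049 -0.053] -0.06535988707190903 knob 0.846451000470333 F [-2.7 -2.5  8.7] 0.011623777271475377 18.925 [ 0.5925 -0.0602  0.1265]
```

No stiffening at 0.85 rad, so the right screw is sound. I'll continue to its stop, recentring slightly.

{"fn": "play_rows", "kwargs": {"commands": [{"grip": 1,"x": 0,"y": 0,"z": 0.0002,"rx": 0,"ry": 0,"rz": 0.09},{"grip": 1,"x": 0,"y": 0,"z": 0.0002,"rx": 0,"ry": 0,"rz": 0.09},{"grip": 1,"x": 0,"y": 0,"z": 0.0002,"rx": 0,"ry": 0,"rz": 0.09},{"grip": 1,"x": 0,"y": 0,"z": 0.0002,"rx": 0,"ry": 0,"rz": 0.09},{"grip": 1,"x": 0,"y": 0,"z": 0.0002,"rx": 0,"ry": 0,"rz": 0.09},{"grip": 1,"x": 0,"y": 0,"z": 0.0002,"rx": 0,"ry": 0,"rz": 0.09},{"grip": 1,"x": 0,"y": 0,"z": 0.0002,"rx": 0,"ry": 0,"rz": 0.09},{"grip": 1,"x": 0,"y": 0,"z": 0.0002,"rx": 0,"ry": 0,"rz": 0.08}]}}

```text
time_s: 19.92
position: [0.5916, -0.0606, 0.1251]
tool_rot: [[-0.052, 0.999, -0.002], [0.999, 0.052, -0.002], [-0.002, -0.002, -1.0]]
ft_force: [-9.3, -5.2, 12.8]
grip_width: 0.0114
```

```bash
python3 go.py|head -1;python3 av.py
```

```text
t 19.925 p [ 0.5916 -0.0606  0.1251] w 0.0114 F [-9.3  -5.24 12.8 ] T [-0.873  1.501  0.072] q [-17.2  32.4  77.3  -0.2  70.4 -20.1]
Tz [-0.076 -0.019 -0.091 -0.081 -0.085 -0.067] -0.07000452289946262 knob 1.556461140647406 F [-8.5 -5.5 12.4] 0.011486959863849804 20.225 [ 0.5916 -0.0606  0.1251]
```

{"fn": "play_rows", "kwargs": {"commands": [{"grip": 1,"x": 0,"y": 0,"z": 0,"rx": 0,"ry": 0,"rz": 0.03},{"grip": 1,"x": 0,"y": 0,"z": 0,"rx": 0,"ry": 0,"rz": 0.03}]}}

```text
time_s: 20.48
position: [0.5916, -0.0605, 0.1251]
tool_rot: [[0.005, 1.0, -0.002], [1.0, -0.005, -0.003], [-0.003, -0.002, -1.0]]
ft_force: [-8.8, -5.5, 12.5]
grip_width: 0.0113
```

```bash
python3 go.py|head -1;python3 av.py
```

```text
t 20.475 p [ 0.5916 -0.0605  0.1251] w 0.0113 F [-8.78 -5.51 12.48] T [-0.837  1.44   0.911] q [-17.2  32.4  77.3  -0.2  70.4 -16.8]
Tz [0.867 0.831 0.855 0.813 0.872 0.79 ] 0.8380994648187361 knob 1.6145448293668947 F [-8.8 -6.3 12.9] 0.011802327165856124 20.775 [ 0.5916 -0.0606  0.1251]
```

{"fn": "play_rows", "kwargs": {"commands": [{"grip": 0.2,"x": 0,"y": 0,"z": 0,"rx": 0,"ry": 0,"rz": -0.02},{"grip": 0,"x": 0,"y": 0,"z": 0,"rx": 0,"ry": 0,"rz": 0},{"grip": 0,"x": 0,"y": 0,"z": -0.03,"rx": 0,"ry": 0,"rz": 0},{"grip": 0,"x": 0,"y": 0,"z": -0.04,"rx": 0,"ry": 0,"rz": 0},{"grip": 0,"x": 0,"y": 0,"z": -0.05,"rx": 0,"ry": 0,"rz": 0},{"grip": 0,"x": 0,"y": -0.05,"z": -0.02,"rx": 0,"ry": 0,"rz": 0},{"grip": 0,"x": 0,"y": -0.05,"z": 0,"rx": 0,"ry": 0,"rz": 0},{"grip": 0,"x": 0,"y": -0.05,"z": 0,"rx": 0,"ry": 0,"rz": 0},{"grip": 0,"x": 0,"y": -0.05,"z": 0,"rx": 0,"ry": 0,"rz": 0},{"grip": 0,"x": 0,"y": 0,"z": 0,"rx": 0,"ry": 0,"rz": 0}]}}

```text
time_s: 22.02
position: [0.3904, -0.0618, 0.2643]
tool_rot: [[-0.014, 1.0, -0.0], [1.0, 0.014, 0.0], [0.0, -0.0, -1.0]]
ft_force: [0.6, 1.0, 0.4]
grip_width: 0.0433
```

```bash
python3 bars.py 4; python3 go.py; python3 -c "
from h import *
for t in ['jar','tin','spanner','carton']:
    print(t,[(np.round(b['point'],3).tolist(),round(b['conf'],2)) for b in finder.boxes_of('scene',t)[:2]])"
```

```text
scene L 105 0.13645763343134 [586.3 157.8] [48.3 13.7] ang 91.22081668474718
scene M 83 0.14026741937734954 [590.2  48.5] [52.8  9.4] ang 1.4163200632426083
scene R 113 0.13689405232270213 [592.8 -61.1] [17.  48.7] ang 91.11225228687618
top L 161 0.1362774584273112 [583.  159.8] [12.5 48.6] ang 92.40671142812634
top M 157 0.1386922200835996 [587.4  50.4] [49.6 11.9] ang 1.9146406391008952
top R 159 0.13593957901608023 [591.8 -59.2] [12.6 49.4] ang 92.40584775092854
t 22.125 p [ 0.3931 -0.0625  0.2644] w 0.0427 F [ 0.11 -0.14  0.77] T [-0.029 -0.044  0.028] q [-26.2   5.3  93.7   0.   80.9 -27. ]
[[-0.0142, 0.9999, 0.0011], [0.9999, 0.0142, -0.0003], [-0.0003, 0.0011, -1.0]]
jar [([0.577, 0.38, 0.068], 0.97)]
tin [([0.668, -0.266, 0.072], 0.91), ([0.627, 0.052, 0.089], 0.71)]
spanner [([0.77, -0.04, 0.006], 0.62), ([0.588, 0.162, 0.125], 0.54)]
carton [([0.804, 0.213, 0.058], 0.85)]
```

View pics/top4.png

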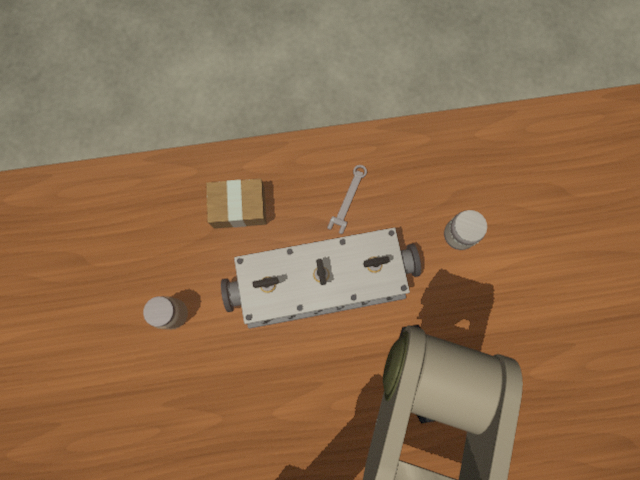

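The top view shows the left bar (265,283) and right bar (376,262) along the pump, the middle bar (321,272) across it, and the bystanders unmoved.

```bash
python3 -c "
from h import *
print(order.close_job())"
```

```text
the job is handed in; nothing more can be done
None
```

The left and right screws are fully home and the crossed one, the middle screw, is wound back out to its stop. I handed the job in at about 22 s of the 72 s allowed; the hand-in reports no verdict.

- **Left and right:** both turned with only light drag until they met a hard stop at about 1.57 rad, felt as 1.16 N m (left) and 0.84 N m (right). In the last top picture both bars lie along the pump at about 92.4°. The pump's long side measured about 92.3°.
- **Middle (crossed):** it began to stiffen by 0.73 rad, and torque rose from 0.08 to about 0.15 N m by 0.87 rad. I stopped there, well under the 0.4 N m at which the insert tears. I then wound it back to its stop, and its bar now lies across the pump at about 1.9°.
- **Bystanders:** jar, tin, spanner and carton are within a few mm of where they were found, which is the finder's own noise. The gripper is clear of everything.

**Points of doubt:**
- **Insert:** backing the middle screw onto its wound-out stop briefly read 0.66 N m, above the 0.4 N m tear figure, though in the unwinding direction. The bar stayed square with the stop, so I saw no sign that the insert moved, but I could not check it directly.
- **Camera readings:** the scene camera put the bars about 1° off the top camera's readings (91.2°, 1.4° and 91.1° for left, middle and right), which is within its noise.

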